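Open the combination-locked blade box

ROBOT

A 7-joint arm with a two-finger parallel gripper is mounted at the origin on the work surface. World frame = base frame: x ahead of the robot, y to its left, z up, the work surface at z = 0. Lengths are in mm, angles in rad, forces in N, time in s.
With the tool pointing down it reaches from about 400 to 875 mm from the base axis. Payload 4.4 kg.
Tool frame: the origin (TCP) lies at the very end of the fingers, on their centre line; the grasp point (between the pads) lies 19 mm behind it; z points along the fingers, x is the direction in which the jaws open and shut, and the axes are right-handed (so a half turn about z gives the same grasp; the last joint's range is limited). The gripper opens to 85 mm and grips with 20 to 120 N. Pads are 22 mm wide; open, the fingers measure 114 mm over their backs; the gripper's body (76 mm by 85 mm) begins 54 mm behind the grasp point. The pads swing forward as they close: fully open they stand 13 mm farther back than shut.
Start: joints at [-0.066, 0.628, 0.038, 1.517, -0.027, 0.996, -0.02], TCP at [650.014, 0.027, 231.313] pointing down, gripper open.
Joint ranges: [-3.06, 3.06], [-0.37, 2.12], [-1.25, 1.32], [0.18, 2.47], [-1.1, 4.24], [0.23, 1.98], [-2.94, 2.94]. Speed limits (rad/s): [2.57, 2.57, 3.14, 3.14, 3.14, 3.14, 3.14].

INTERFACE

Orientations are given as [roll, pitch, yaw] about the fixed x, y, z axes, in that order (R = Rz(yaw) Ry(pitch) Rx(roll)).
In Python, from cell import ctrl gives the robot as it stands.
- The arm moves only by the shell command python3 -m creep 'ROWS'. ROWS is text: rows parted by semicolons, each of 7 numbers parted by spaces: the shift along the tool's x, y, z in units of 40 mm (1.0 is 40 mm), then the turn, a rotation vector about the tool's x, y, z in degrees, then the closure, from 0 (fully open) to 1 (shut). In form: x y z rx ry rz grip; .... A call has 1 to 10 rows; each row is the pose to reach, as a shift and turn from the pose commanded when the call began, along the tool's axes at that moment; what a row does not reach only later rows make up. A row lasts 1/12 s, in which the tool goes at most 41.7 mm and 7.16 degrees, less where a joint would pass 70% of its speed; a pose out of reach is approached as far as the arm can. A call with a gripper value outside its range is refused whole. The fingers move at their own pace and stop on an object; the grip force is fixed at half the most. Time passes only in rows, so rows that repeat a pose let the fingers close. It gives the time, the measured TCP pose, the force and the opening at its end, in the units of the state.
- ctrl.read_state(): the state, without advancing time (a new reading comes with each control period).
- ctrl.get_image(name): name is "scene" or "side" or "wrist"; returns a dict with "img" (400x640x3 uint8, red, green, blue), "vfov" (degrees; the focal length in pixels is half the picture's height over the tangent of half this angle, whatever the lens; pixels are square), "cx", "cy" (the principal point, pixels), "T" (4x4, takes a point from camera to world coordinates); the wrist camera has in their place "tool_from_camera" (4x4, takes a point from camera to tool coordinates, whose origin is the TCP and whose axes are the tool frame's). Camera axes: x right, y up, looking along -z (the intrinsics and any distortion apply to the point x, -y, -z); pixel columns grow to the right and rows downward; lengths in mm; the calibration is good to about 2 mm. The wrist camera is an equidistant fisheye: a pixel r from the principal point sees the ray r / f radians off the axis. A picture is of the moment at which its call begins: read the wrist's pose just before it. There is no depth.
- ctrl.finish_job(): hands the job in, once; it reports no verdict.
Trained networks look in the newest picture that a camera, given by its name, has taken for a name from the list of things; names that differ only in an ending like _2 or _b are one class to them, and where a whole thing is asked for, a point or a joint stands for the part that bears it (a point fixed in the world has none). Each returns a list of dicts, best first, with "score" (0 to 1); they miss things now and then, are a little off and sometimes report something else, mostly with a low value. They report only what shows in the picture. A call takes as long as a camera call.
- ctrl.boxes_of(camera, thing): "rect" ([left, top, right, bottom] in pixels, round what is visible of it).
- ctrl.cut_out(camera, thing): "pixels" (400x640 bool, what is visible of it) and "rect" ([left, top, right, bottom] in pixels, round what is visible of it).
The state is a dict: "clock": time; "qpos": joint angles; "qd": joint speeds; "tau": joint torques, N m; "eef_pos": TCP position; "tool_rot": TCP orientation; "force": force on the tool from outside, world axes, zero at the start; "torque": the same for the moment, N m; "width": finger opening in mm.
Only numpy, scipy, OpenCV 4.12 (cv2) and the standard library are available. Lean on these libraries where they do the work, as an engineer would, in place of code of your own. Each camera call takes 0.05 s, during which the arm holds its last target.

TASK

Unlock the blade box and open it: set the near dial to 5 and the far dial to 3, easing the worn far dial slowly to and fro about its mark until the latch springs back, and without forcing it once it has caught; then slide the lid fully open. Do not strain the latch, and leave the other things on the bench where they are.

Things in the scene. Friction and masses are not known exactly. Their poses are not given: they have to be found in the camera images.
- box: grey steel blade box, fast on the bench, 200 (x) by 340 (y) by 70 mm high; origin under its centre. Lock deck (top at 70 mm) from y = -170 to -35 mm with the dials at (-50,-110) and (50,-110) mm; each dial is ringed by marks of 1 to 6 white pips, 0.6 rad apart. The lid covers the rest and slides to the box's +y; guides at its long edges rise 7 mm above deck level.
- near_dial (a joint): Near dial, at the box's -x side (nearer the robot). Joint value in rad: 0 at one pip, grows clockwise seen from above, 0.6 per number (n at 0.6*(n-1)), stops at 0 and 3.0; turning takes about 0.1 N m. To be set to 5, i.e. 2.4, good to about 0.1 rad either way. Starts between 1.0 and 1.9.
- far_dial (a joint): Far dial, +x side; values as the near dial's. Starts at 1.85 to 2.35, to be set to 3, i.e. 1.2, but its wheel is worn: the true setting lies unseen anywhere from 0.8 to 1.6 and is only about 0.05 rad wide either way. With the near dial right the latch jumps as the far dial reaches it; a pin then sits in the wheel and the dial comes up hard if turned about 0.1 rad on.
- near_grip (a point): Black near dial: skirt 48 mm across, 7 mm thick, with an upright grip bar 40 mm long, 14 mm thick, top 42 mm above the deck; a white line on the bar's end points to the number set. The point: on the axis, 31 mm above the deck, 24 mm above the skirt. x along the bar to its marked end, z up; turns with the dial (yaw falls as the joint value grows).
- far_grip (a point): The same point and axes on the far dial.
- latch: Steel spring latch on the box, axes as the box's; origin on the box's centre line at deck level when locked. It moves 10 mm to the box's -x when sprung back. A spring of 6 to 8 N presses its hidden pins on the dials' code wheels and moves it by itself once both dials are right; it need not be touched. Forcing a caught dial, or pulling the locked lid, loads it.
- latch_block (a point): Middle of the top of the latch's steel block on the deck, 36 by 12 by 14 mm, between the dials and the lid; it stands in front of the lid's hook and moves 10 mm to the box's -x when the latch springs back.
- lid (a joint): Aluminium sliding lid, 184 by 203 mm, 5 mm thick, with a flat tongue and hook reaching between the dials' side and the latch block. Value in m: 0 shut, stop at 0.12 fully open, along the box's +y. Sliding takes about 2 N when unlocked; it stays where it is left. Locked, it stops after about 3 mm at the latch block.
- lid_grip (a point): Centre of the lid's grip bar, 44 mm long (box x), 14 mm thick (box y), top 41 mm above the deck level; the point is 28 mm above the deck level (13 mm below the bar's top). Axes as the box's.
- cutting_block: bystander: white nylon cutting block 100 by 140 by 35 mm, origin under its centre
- mallet: bystander: mallet lying down, black head 60 mm across, wooden handle, 240 mm long; origin under its middle
- jar: bystander: amber jar 60 mm across, 75 mm high, origin under its centre
- tin: bystander: tin 68 mm across, 60 mm high, origin under its centre
- punch: bystander: steel punch 127 mm long, 10 mm thick, lying; origin under its middle
- groover: bystander: edge groover with dark wooden handle, 140 mm long, 18 mm thick, lying; origin under its middle

How it is judged:
By the outcome, as a careful person would: the job done as asked, in the order asked, and still so for the second after the job is handed in, with the robot touching nothing.
It also fails if it takes over 61 s, if anything falls off the work surface, if the arm or the gripper's body presses on something with over 40 N, if the wrist force passes 120 N, or if a joint passes its speed limit or range.

## Working session

There is one attempt and no reset: what is moved stays moved. The work goes in short steps, Python scripts to look and compute and a shell command to move; the robot and the scene stay as the last step left them, time stands still between calls to the robot, and variables do not carry over. Pictures are saved under pics/ and viewed, and the job is handed in when it is done.

```bash
ls; mkdir -p pics; python3 - <<'E'
from cell import ctrl
import cv2,numpy as np
s=ctrl.read_state();print({k:np.round(v,3).tolist() for k,v in s.items()})
for n in ["scene","side","wrist"]:
    d=ctrl.get_image(n);cv2.imwrite(f"pics/{n}0.png",d["img"][:,:,::-1])
    print(n,{k:(np.round(v,3).tolist()) for k,v in d.items() if k!="img"})
    for t in ["box","near_dial","far_dial","latch_block","lid_grip","lid"]:
        print(t,[(np.round(b["rect"]).tolist(),round(b["score"],2)) for b in ctrl.boxes_of(n,t)][:2])
E
```

```text
pics
{'clock': 0.0, 'qpos': [-0.066, 0.629, 0.038, 1.518, -0.027, 0.996, -0.02], 'qd': [-0.001, 0.002, -0.001, 0.001, 0.0, 0.001, 0.001], 'tau': [-0.001, -56.341, 1.226, -19.345, 0.011, 0.011, -0.0], 'eef_pos': [649.37, 0.011, 230.403], 'tool_rot': [3.142, 0.002, -0.0], 'force': [-0.126, 0.611, -0.328], 'torque': [-0.02, 0.023, 0.028], 'width': 85.665}
scene {'vfov': 44.417, 'cx': 323.907, 'cy': 203.209, 'T': [[0.64, -0.44, 0.63, 1149.446], [0.768, 0.348, -0.538, -543.957], [0.017, 0.828, 0.56, 581.154], [0.0, 0.0, 0.0, 1.0]]}
box [([227.0, 146.0, 433.0, 274.0], 0.75)]
near_dial [([253.0, 172.0, 279.0, 199.0], 0.84)]
far_dial [([157.0, 239.0, 252.0, 314.0], 0.73), ([280.0, 196.0, 305.0, 226.0], 0.56)]
latch_block []
lid_grip [([292.0, 148.0, 422.0, 214.0], 0.65)]
lid [([294.0, 146.0, 424.0, 216.0], 0.67)]
side {'vfov': 44.031, 'cx': 318.613, 'cy': 198.556, 'T': [[-0.946, 0.245, -0.211, 388.574], [-0.323, -0.678, 0.66, 605.964], [0.019, 0.693, 0.721, 815.444], [0.0, 0.0, 0.0, 1.0]]}
box [([252.0, 165.0, 416.0, 338.0], 0.84)]
near_dial [([373.0, 180.0, 394.0, 210.0], 0.84)]
far_dial [([329.0, 169.0, 352.0, 196.0], 0.72), ([256.0, 201.0, 388.0, 317.0], 0.26)]
latch_block []
lid_grip [([255.0, 202.0, 389.0, 316.0], 0.91)]
lid [([258.0, 200.0, 389.0, 318.0], 0.81)]
wrist {'vfov': 65.706, 'cx': 316.516, 'cy': 197.046, 'tool_from_camera': [[1.0, 0.001, -0.0, -0.049], [0.001, -0.957, -0.29, -72.958], [-0.0, 0.29, -0.957, -142.743], [0.0, 0.0, 0.0, 1.0]]}
box [([129.0, 25.0, 326.0, 325.0], 0.84), ([359.0, 8.0, 452.0, 209.0], 0.35)]
near_dial [([156.0, 251.0, 192.0, 293.0], 0.74)]
far_dial [([235.0, 265.0, 276.0, 322.0], 0.72)]
latch_block [([175.0, 227.0, 206.0, 242.0], 0.65)]
lid_grip [([136.0, 24.0, 315.0, 254.0], 0.89), ([124.0, 56.0, 134.0, 140.0], 0.31)]
lid [([138.0, 26.0, 320.0, 255.0], 0.97)]
```

View pics/scene0.png

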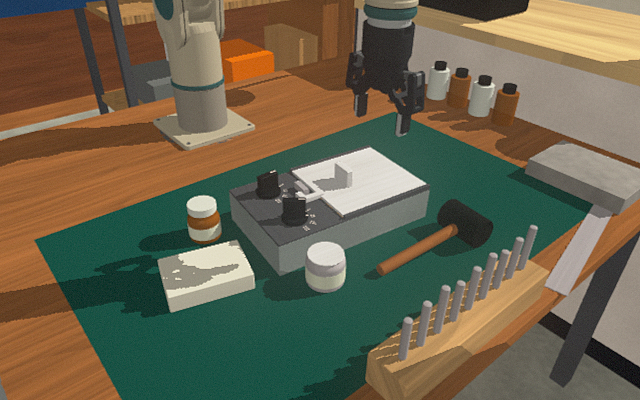

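View pics/side0.png

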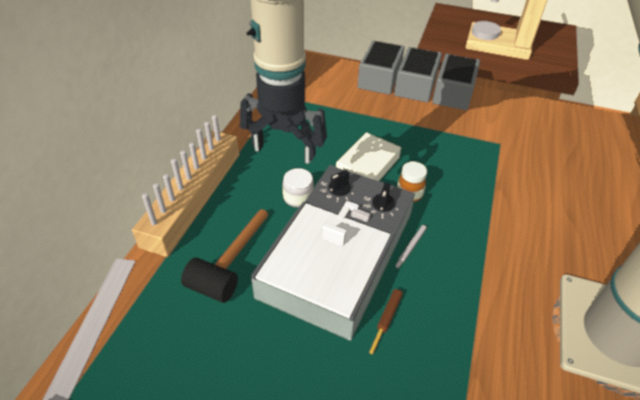

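View pics/wrist0.png

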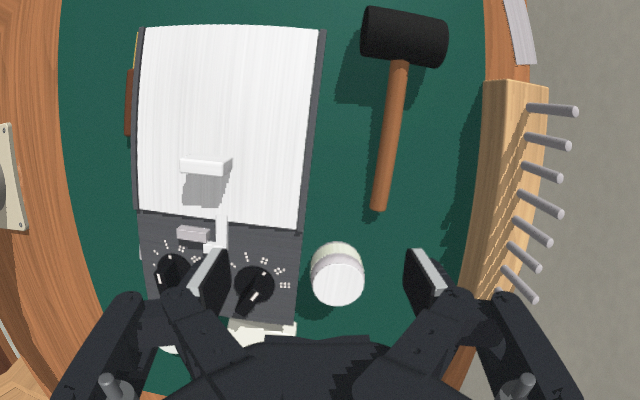

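```bash
python3 - <<'E'
import cv2
a=cv2.imread("pics/scene0.png")[135:285,220:440];cv2.imwrite("pics/sc0z.png",cv2.resize(a,None,fx=3.6,fy=3.6,interpolation=cv2.INTER_CUBIC))
a=cv2.imread("pics/side0.png")[155:345,245:425];cv2.imwrite("pics/si0z.png",cv2.resize(a,None,fx=3,fy=3,interpolation=cv2.INTER_CUBIC))
a=cv2.imread("pics/wrist0.png")[200:345,120:320];cv2.imwrite("pics/wr0z.png",cv2.resize(a,None,fx=4,fy=4,interpolation=cv2.INTER_CUBIC))
E
```

```text
(no output)
```

View pics/sc0z.png

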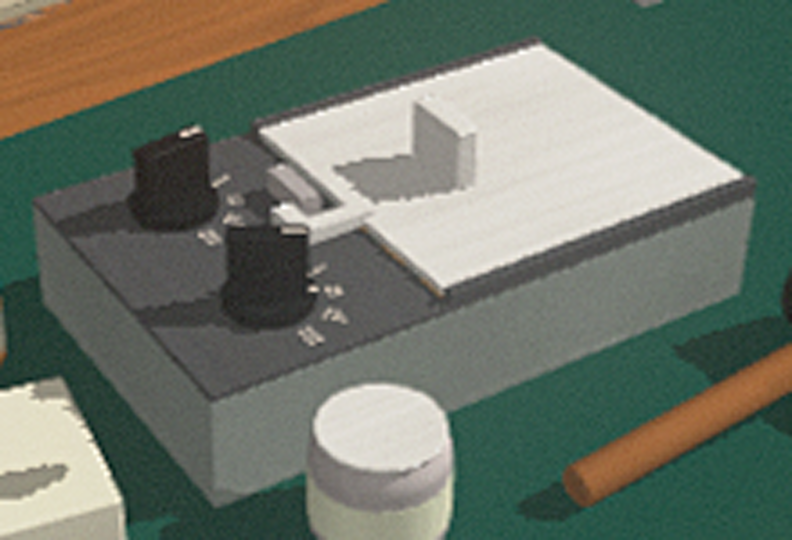

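View pics/si0z.png

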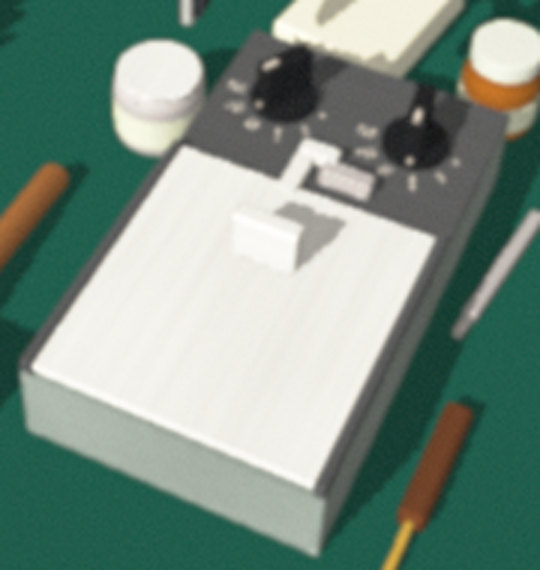

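View pics/wr0z.png

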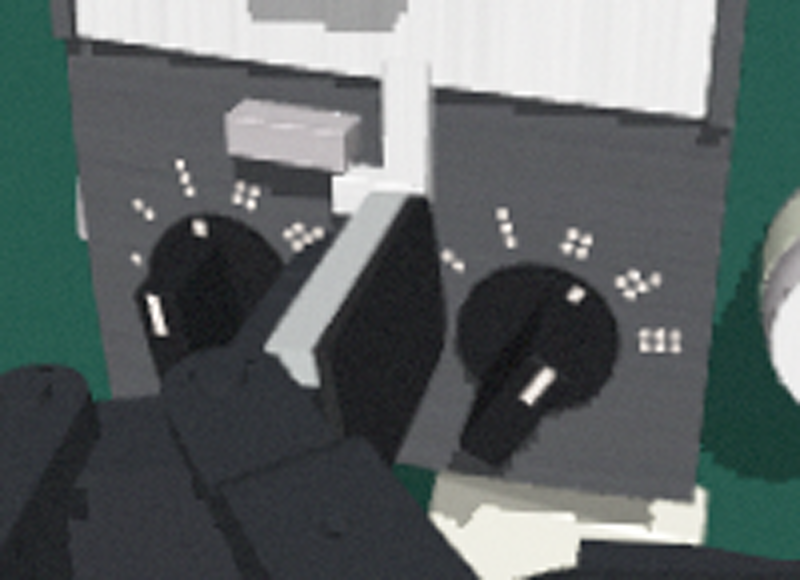

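```bash
cat > h.py <<'E'
import numpy as np, cv2
from scipy.spatial.transform import Rotation as R
from cell import ctrl
def tool_T(s):
    T=np.eye(4);T[:3,:3]=R.from_euler('xyz',s["tool_rot"]).as_matrix();T[:3,3]=s["eef_pos"];return T
def cam(n):
    s=ctrl.read_state();d=ctrl.get_image(n);c={k:v for k,v in d.items() if k!="img"};c["n"]=n
    if n=="wrist": c["T"]=tool_T(s)@np.array(d["tool_from_camera"])
    c["T"]=np.array(c["T"]); return d["img"],c
def proj(c,P):
    P=np.atleast_2d(P);T=c["T"];p=(P-T[:3,3])@T[:3,:3];f=200/np.tan(np.radians(c["vfov"])/2)
    x,y,z=p[:,0],-p[:,1],-p[:,2]
    if c["n"]=="wrist":
        r=np.hypot(x,y);th=np.arctan2(r,z);k=f*th/np.maximum(r,1e-9)
    else: k=f/z
    return np.c_[c["cx"]+k*x,c["cy"]+k*y]
def ray(c,uv,z):
    f=200/np.tan(np.radians(c["vfov"])/2);a=(np.array(uv,float)-[c["cx"],c["cy"]])/f
    if c["n"]=="wrist":
        r=np.linalg.norm(a);d=np.array([a[0]/r*np.sin(r),-a[1]/r*np.sin(r),-np.cos(r)])
    else: d=np.array([a[0],-a[1],-1])
    T=c["T"];d=T[:3,:3]@d;o=T[:3,3];return o+d*(z-o[2])/d[2]
def box2w(b,P):
    P=np.atleast_2d(P).astype(float);c,s=np.cos(b[2]),np.sin(b[2])
    return np.c_[b[0]+c*P[:,0]-s*P[:,1],b[1]+s*P[:,0]+c*P[:,1],P[:,2]]
E
python3 - <<'E'
from h import *
from scipy.optimize import least_squares
import pickle
obs={"scene":(3.6,220,135,[((-100,-170,70),(35,200)),((100,-170,70),(210,402)),((100,170,77),(755,182)),((100,-170,0),(218,505))]),
"side":(3,245,155,[((100,170,77),(22,365)),((-100,170,77),(322,490)),((100,170,0),(30,432)),((-100,170,0),(318,555)),((-100,-170,70),(508,115)),((100,-170,70),(258,35))]),
"wrist":(4,120,200,[((100,-170,70),(697,500)),((100,170,77),((326-120)*4,-170*4)),((-100,170,77),(20*4,-173*4))])}
cs={n:cam(n)[1] for n in obs}
def res(b,only=None):
    r=[]
    for n,(k,ox,oy,l) in obs.items():
        if only and n!=only: continue
        for P,q in l: r.append((proj(cs[n],box2w(b,P))[0]-(np.array(q)/k+[ox,oy])))
    return np.array(r).ravel()
b0=[570,100,0]
for o in [None,"scene","side","wrist"]:
    f=least_squares(lambda b:res(b,o),b0,x_scale=[100,100,.1],loss='soft_l1');print(o,f.x.round(4),f.fun.reshape(-1,2).round(1).tolist())
    if not o:b=f.x
print(b)
for p in [(-50,-110,101),(50,-110,101),(0,0,98)]:print(box2w(b,p))
E
```

```text
None [ 5.404295e+02 -8.182200e+00 -1.141000e-01] [[-0.9, -1.9], [0.7, -3.0], [0.9, -2.3], [-0.2, -0.0], [-1.5, -2.6], [1.0, -1.1], [-1.0, -1.5], [-0.7, -0.5], [0.1, -1.6], [-1.9, -3.2], [-1.0, 0.7], [0.0, -1.9], [-2.4, -0.3]]
scene [ 5.450318e+02 -1.163660e+01 -1.161000e-01] [[-1.2, -0.5], [0.4, -0.8], [1.6, -0.6], [-0.5, 2.2]]
side [ 5.378731e+02 -5.562400e+00 -1.161000e-01] [[-1.0, -1.3], [1.8, 0.7], [-0.4, -0.2], [0.1, 1.2], [1.2, -0.4], [-1.0, -2.2]]
wrist [ 5.415279e+02 -9.115200e+00 -1.152000e-01] [[-0.3, 1.3], [1.4, -0.8], [-1.5, 0.1]]
[ 5.40429468e+02 -8.18218271e+00 -1.14099020e-01]
[[ 478.23090253 -111.77435628  101.        ]]
[[ 577.58067909 -123.15951757  101.        ]]
[[540.42946823  -8.18218271  98.        ]]
```

```bash
python3 - <<'E'
from h import *
i,c=cam("wrist");b=[541,-8.7,-.115]
for n,cc,l in [("near",(-50,-110,0),[((158.8,278.2),112),((170,257),77)]),("far",(50,-110,0),[((254.5,295.8),112),((263.8,273.3),77)])]:
    o=box2w(b,cc)[0]
    for uv,z in l:
        p=ray(c,uv,z);d=(p-o)[:2];a=np.arctan2(d[1],d[0]);print(n,o.round(1),p.round(1),d.round(1),"v",3.07-(a+.115))
pts=[]
for sx in(-50,50):
  for k in range(6):
    a=3.07-.6*k;pts.append(proj(c,box2w(b,(sx+34*np.cos(a),-110+34*np.sin(a),70)))[0])
  pts.append(proj(c,box2w(b,(sx,-110,112)))[0])
im=i[:,:,::-1].copy()
im=cv2.resize(im[200:345,120:320],None,fx=4,fy=4)
for p in pts: cv2.circle(im,tuple(((p-[120,200])*4).astype(int).tolist()),4,(0,0,255),1)
cv2.imwrite("pics/ov.png",im)
E
```

```text
near [ 478.7 -112.2    0. ] [477.5 -98.8 112. ] [-1.2 13.5] v 1.296383217499783
near [ 478.7 -112.2    0. ] [477.7 -90.3  77. ] [-1.  21.9] v 1.3397886020207828
far [ 578.  -123.7    0. ] [ 585.8 -112.8  112. ] [ 7.7 10.9] v 2.002034261436961
far [ 578.  -123.7    0. ] [ 590.9 -106.    77. ] [12.8 17.7] v 2.0111177058830796
```

View pics/ov.png

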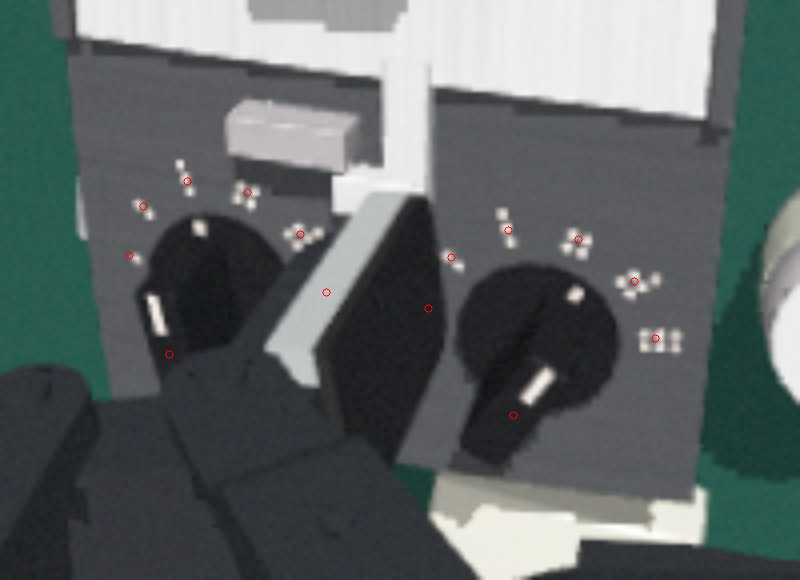

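```bash
python3 -m creep '-0.86 0.56 0.4 0 0 -2 0.5; -1.72 1.12 0.8 0 0 -4.2 0.5; -2.58 1.68 1.2 0 0 -4.2 0.5; -3.43 2.25 1.6 0 0 -4.2 0.5; -4.28 2.8 2.1 0 0 -4.2 0.5; -4.28 2.805 2.2 0 0 -4.2 0.5; -4.28 2.805 2.2 0 0 -4.2 0.5; -4.28 2.805 2.2 0 0 -4.2 0.5'
python3 - <<'E'
from h import *
i,c=cam("wrist");b=[541,-8.7,-.115]
im=cv2.resize(i[:,:,::-1],None,fx=1.25,fy=1.25)
for p in [(-50,-110,112),(50,-110,112)]+[(sx+34*np.cos(3.07-.6*k),-110+34*np.sin(3.07-.6*k),70) for sx in(-50,50) for k in range(6)]+[(-100,-170,70),(100,-170,70)]:
    q=proj(c,box2w(b,p))[0]*1.25;cv2.circle(im,tuple(q.astype(int).tolist()),3,(0,0,255),1)
cv2.imwrite("pics/w1.png",im)
E
```

```text
clock: 1.92
eef_pos: [479.1, -112.5, 143.4]
tool_rot: [-3.141, -0.0, 0.072]
force: [1.7, 0.9, -0.6]
width: 42.9
```

View pics/w1.png

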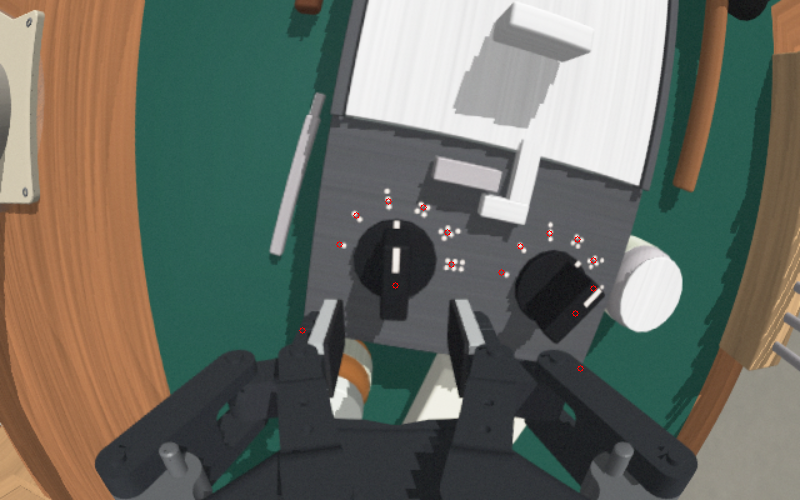

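```bash
python3 -m creep '0 0 0.6 0 0 0 0.5; 0 0 1.2 0 0 0 0.5; 0 0 1.5 0 0 0 0.5; 0 0 1.52 0 0 0 0.5; 0 0 1.52 0 0 0 1; 0 0 1.52 0 0 0 1; 0 0 1.52 0 0 0 1; 0 0 1.52 0 0 0 1; 0 0 1.52 0 0 0 1'
python3 - <<'E'
from h import *
print(ctrl.read_state()["torque"])
i,c=cam("wrist");cv2.imwrite("pics/w2.png",i[:,:,::-1])
E
```

```text
clock: 2.72
eef_pos: [478.4, -111.9, 83.6]
tool_rot: [-3.141, 0.0, 0.074]
force: [-4.0, 0.9, 7.3]
width: 13.2
[0.18348609 0.93607533 0.14150225]
```

View pics/w2.png

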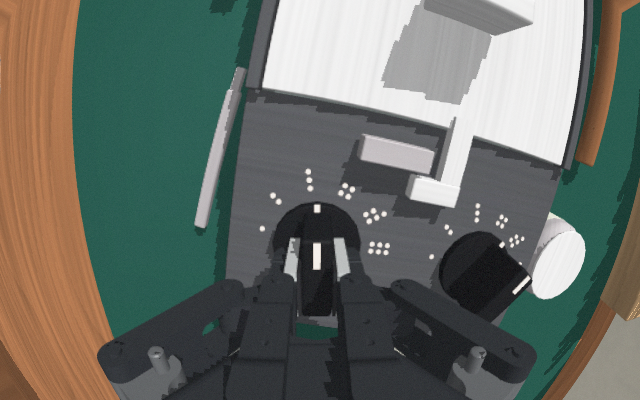

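```bash
python3 -m creep '0 0 0 0 0 7 1; 0 0 0 0 0 14 1; 0 0 0 0 0 21 1; 0 0 0 0 0 28 1; 0 0 0 0 0 35 1; 0 0 0 0 0 42 1; 0 0 0 0 0 49 1; 0 0 0 0 0 56 1; 0 0 0 0 0 62.5 1; 0 0 0 0 0 62.5 1'
python3 -m creep '0 0 0 0 0 0 1; 0 0 0 0 0 0 1'
python3 - <<'E'
from h import *
print(ctrl.read_state()["torque"])
i,c=cam("wrist");cv2.imwrite("pics/w3.png",i[:,:,::-1])
E
```

```text
clock: 3.6
eef_pos: [477.6, -111.5, 83.5]
tool_rot: [3.141, 0.002, -1.022]
force: [-4.9, 1.7, 9.3]
width: 12.8
clock: 3.77
eef_pos: [477.6, -111.5, 83.5]
tool_rot: [3.141, 0.002, -1.017]
force: [-4.9, 0.7, 9.9]
width: 13.2
[ 0.25339441  1.1875979  -0.03707073]
```

View pics/w3.png

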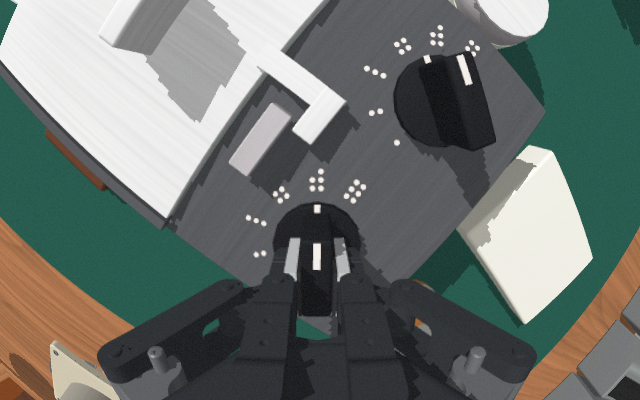

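```bash
python3 -m creep '0 0 0 0 0 0 0.5; 0 0 0 0 0 0 0.5; 0 0 0 0 0 0 0.5; 0 0 -0.8 0 0 0 0.5; 0 0 -1.4 0 0 0 0.5; 0.5 -0.65 -1.4 0 0 -7 0.5; 1 -1.3 -1.4 0 0 -14 0.5; 1.547 -1.96 -1.4 0 0 -21 0.5; 1.547 -1.96 -1.4 0 0 -23 0.5; 1.547 -1.96 -1.4 0 0 -23 0.5'
python3 - <<'E'
from h import *
i,c=cam("wrist");b=[541,-8.7,-.115]
im=cv2.resize(i[:,:,::-1],None,fx=1.25,fy=1.25)
for p in [(-50,-110,112),(50,-110,112)]+[(sx+34*np.cos(3.07-.6*k),-110+34*np.sin(3.07-.6*k),70) for sx in(-50,50) for k in range(6)]:
    q=proj(c,box2w(b,p))[0]*1.25;cv2.circle(im,tuple(q.astype(int).tolist()),3,(0,0,255),1)
cv2.imwrite("pics/w4.png",im)
E
```

```text
clock: 4.65
eef_pos: [580.2, -123.8, 138.5]
tool_rot: [-3.14, -0.002, -0.615]
force: [-0.6, 0.0, -0.2]
width: 42.4
```

View pics/w4.png

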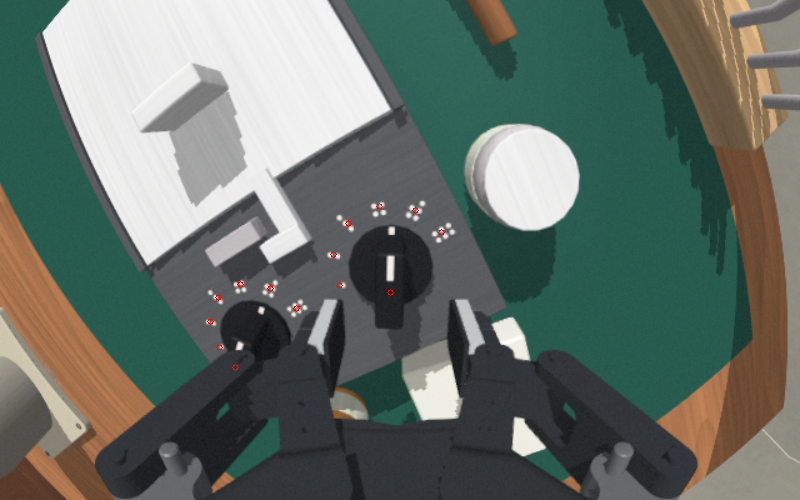

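```bash
python3 -m creep '0 0 0.6 0 0 0 0.5; 0 0 1.2 0 0 0 0.5; 0 0 1.39 0 0 0 0.5; 0 0 1.39 0 0 0 0.5; 0 0 1.39 0 0 0 1; 0 0 1.39 0 0 0 1; 0 0 1.39 0 0 0 1; 0 0 1.39 0 0 0 1; 0 0 1.39 0 0 0 1'
python3 - <<'E'
from h import *
print(ctrl.read_state()["torque"],ctrl.read_state()["qpos"])
i,c=cam("wrist");cv2.imwrite("pics/w5.png",i[:,:,::-1])
E
```

```text
clock: 5.45
eef_pos: [577.4, -123.1, 84.3]
tool_rot: [-3.141, 0.001, -0.616]
force: [-4.4, 1.3, 6.4]
width: 13.2
[0.36389322 0.80592569 0.06501367] [ 0.02654349  0.74908687  0.21851532  1.81342267 -0.26285722  0.60818362
 -0.21064197]
```

View pics/w5.png

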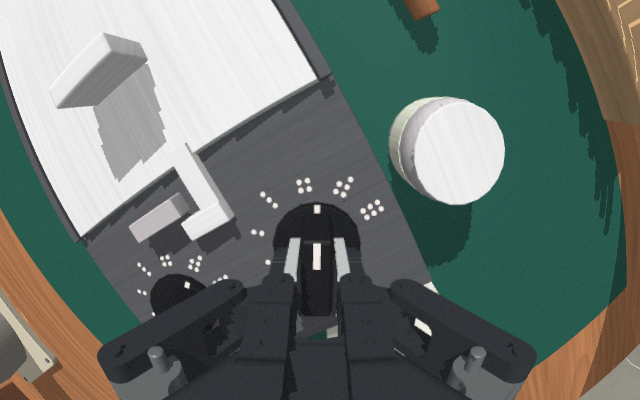

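```bash
cat >> h.py <<'E'
B=[541,-8.7,-.115]
def rect(i,c,z=84,x0=-60,x1=60,y0=-95,y1=-25,k=5):
    xs=np.arange(x0,x1,1/k);ys=np.arange(y1,y0,-1/k);X,Y=np.meshgrid(xs,ys)
    uv=proj(c,box2w(B,np.c_[X.ravel(),Y.ravel(),np.full(X.size,z)])).astype(np.float32)
    return cv2.remap(i[:,:,::-1],uv[:,0].reshape(X.shape),uv[:,1].reshape(X.shape),cv2.INTER_LINEAR)
def look(name):
    i,c=cam("wrist");r=rect(i,c);cv2.imwrite(f"pics/{name}.png",r);s=ctrl.read_state()
    print("t",round(s["clock"],2),"yaw",round(s["tool_rot"][2],3),"v",round(1.384-s["tool_rot"][2],3),"tau",np.round(s["torque"],2),"F",np.round(s["force"],1),"q7",round(s["tau"][6],2))
    t=cv2.imread("pics/tmpl.png")
    if t is not None:
        m=cv2.matchTemplate(r,t,cv2.TM_CCOEFF_NORMED);_,v,_,l=cv2.minMaxLoc(m);print("block left mm",-60+l[0]/5,"top",-25-l[1]/5,"score",round(v,2))
E
python3 -c "
from h import *
look('r0')"
python3 -m creep '0 0 0 0 0 -5 1; 0 0 0 0 0 -10 1; 0 0 0 0 0 -14 1; 0 0 0 0 0 -17 1; 0 0 0 0 0 -19 1; 0 0 0 0 0 -20 1; 0 0 0 0 0 -20 1'
python3 -c "
from h import *
look('r1')"
```

```text
t 5.55 yaw -0.616 v 2.0 tau [0.39 0.86 0.08] F [-4.4  1.4  6.7] q7 -0.07
clock: 6.13
eef_pos: [577.5, -123.1, 84.3]
tool_rot: [-3.141, 0.001, -0.267]
force: [-3.2, 1.8, 5.2]
width: 12.9
t 6.18 yaw -0.267 v 1.651 tau [ 0.41  0.82 -0.  ] F [-3.1  1.6  5.8] q7 -0.01[ WARN:0@1.145] global loadsave.cpp:275 findDecoder imread_('pics/tmpl.png'): can't open/read file: check file path/integrity
[ WARN:0@0.964] global loadsave.cpp:275 findDecoder imread_('pics/tmpl.png'): can't open/read file: check file path/integrity
```

View pics/r0.png

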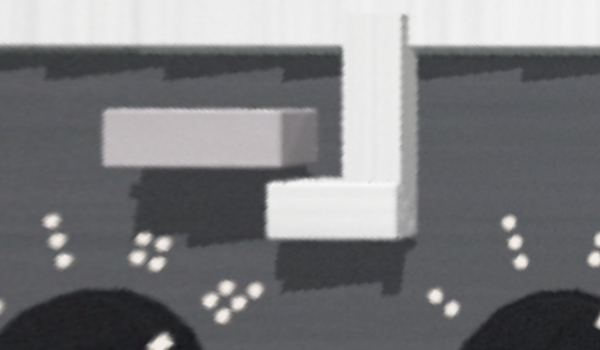

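View pics/r1.png

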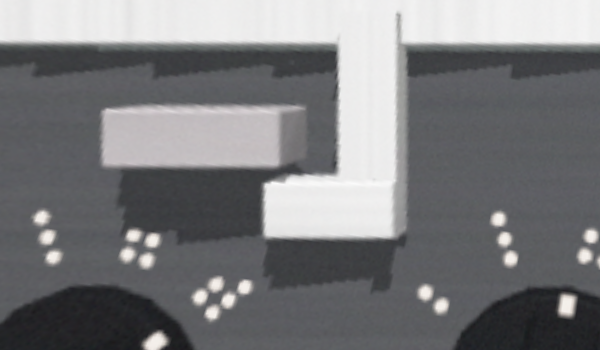

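```bash
python3 -c "
import cv2;cv2.imwrite('pics/tmpl.png',cv2.imread('pics/r1.png')[100:172,92:282])"
python3 -m creep '0 0 0 0 0 -0.8 1; 0 0 0 0 0 -1.6 1; 0 0 0 0 0 -2.4 1; 0 0 0 0 0 -3 1; 0 0 0 0 0 -3 1'
python3 -c "
from h import *
look('r2')"
python3 -m creep '0 0 0 0 0 -0.8 1; 0 0 0 0 0 -1.6 1; 0 0 0 0 0 -2.4 1; 0 0 0 0 0 -3 1; 0 0 0 0 0 -3 1'
python3 -c "
from h import *
look('r3')"
```

```text
clock: 6.6
eef_pos: [577.5, -123.1, 84.3]
tool_rot: [-3.141, 0.001, -0.215]
force: [-3.8, 1.9, 4.1]
width: 13.5
t 6.65 yaw -0.215 v 1.599 tau [0.38 0.8  0.03] F [-3.2  1.4  5.9] q7 0.09
block left mm -41.8 top -45.0 score 1.0
clock: 7.07
eef_pos: [577.6, -123.1, 84.3]
tool_rot: [-3.141, 0.0, -0.162]
force: [-3.7, 1.3, 6.0]
width: 13.0
t 7.12 yaw -0.163 v 1.547 tau [ 0.37  0.81 -0.02] F [-2.9  1.8  5.3] q7 0.07
block left mm -41.8 top -45.0 score 0.99
```

```bash
python3 -m creep '0 0 0 0 0 -0.8 1; 0 0 0 0 0 -1.6 1; 0 0 0 0 0 -2.4 1; 0 0 0 0 0 -3 1; 0 0 0 0 0 -3 1'
python3 -c "
from h import *
look('r4')"
```

```text
clock: 7.53
eef_pos: [577.6, -123.2, 84.3]
tool_rot: [-3.141, 0.0, -0.11]
force: [-3.0, 2.0, 5.6]
width: 13.2
t 7.58 yaw -0.111 v 1.495 tau [ 0.41  0.74 -0.1 ] F [-2.9  2.2  5.5] q7 0.12
block left mm -41.8 top -45.0 score 0.99
```

```bash
python3 -m creep '0 0 0 0 0 -0.8 1; 0 0 0 0 0 -1.6 1; 0 0 0 0 0 -2.4 1; 0 0 0 0 0 -3 1; 0 0 0 0 0 -3 1'
python3 -c "
from h import *
look('r5')"
```

```text
clock: 8.0
eef_pos: [577.6, -123.1, 84.3]
tool_rot: [-3.141, 0.0, -0.058]
force: [-3.0, 2.5, 5.1]
width: 13.0
t 8.05 yaw -0.058 v 1.442 tau [ 0.38  0.78 -0.12] F [-3.1  1.1  5.2] q7 0.15
block left mm -41.6 top -45.0 score 0.99
```

```bash
python3 -m creep '0 0 0 0 0 -0.8 1; 0 0 0 0 0 -1.6 1; 0 0 0 0 0 -2.4 1; 0 0 0 0 0 -3 1; 0 0 0 0 0 -3 1'
python3 -c "
from h import *
look('r6')"
```

```text
clock: 8.47
eef_pos: [577.6, -123.2, 84.3]
tool_rot: [-3.141, 0.0, -0.005]
force: [-4.3, 1.4, 6.1]
width: 13.3
t 8.52 yaw -0.005 v 1.389 tau [0.43 0.79 0.08] F [-3.4  1.6  6.2] q7 -0.06
block left mm -42.4 top -45.0 score 0.99
```

View pics/r6.png

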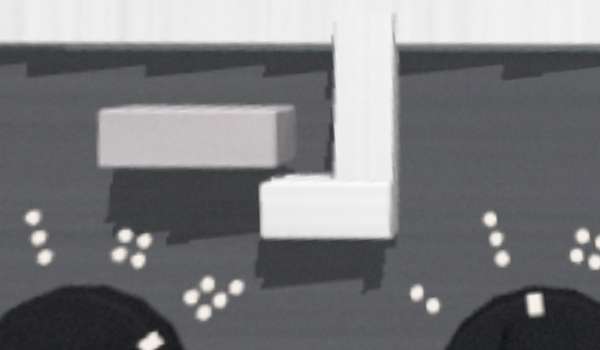

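```bash
python3 -m creep '0 0 0 0 0 0 1; 0 0 0 0 0 0 1'
python3 -c "
from h import *
look('r7')"
python3 -m creep '0 0 0 0 0 -0.5 1; 0 0 0 0 0 -1 1; 0 0 0 0 0 -1.5 1; 0 0 0 0 0 -1.5 1'
python3 -c "
from h import *
look('r8')"
```

```text
clock: 8.68
eef_pos: [577.6, -123.1, 84.3]
tool_rot: [-3.141, 0.0, -0.005]
force: [-2.5, 1.3, 5.1]
width: 12.8
t 8.73 yaw -0.005 v 1.389 tau [0.45 0.81 0.1 ] F [-3.6  2.2  5.9] q7 -0.07
block left mm -42.4 top -45.0 score 1.0
clock: 9.07
eef_pos: [577.7, -123.1, 84.3]
tool_rot: [-3.141, 0.0, 0.022]
force: [-3.4, 2.1, 5.0]
width: 13.0
t 9.12 yaw 0.021 v 1.363 tau [0.44 0.78 0.2 ] F [-2.7  1.6  6. ] q7 -0.15
block left mm -43.0 top -45.0 score 0.99
```

```bash
python3 -m creep '0 0 0 0 0 -0.4 1; 0 0 0 0 0 -0.8 1; 0 0 0 0 0 -1.2 1; 0 0 0 0 0 -1.2 1; 0 0 0 0 0 -1.2 1'
python3 -c "
from h import *
look('r9')"
```

```text
clock: 9.53
eef_pos: [577.7, -123.1, 84.3]
tool_rot: [-3.141, 0.0, 0.043]
force: [-3.0, 2.3, 6.3]
width: 13.2
t 9.58 yaw 0.043 v 1.341 tau [0.43 0.75 0.23] F [-2.4  1.1  5.5] q7 -0.23
block left mm -44.8 top -45.0 score 1.0
```

View pics/r9.png

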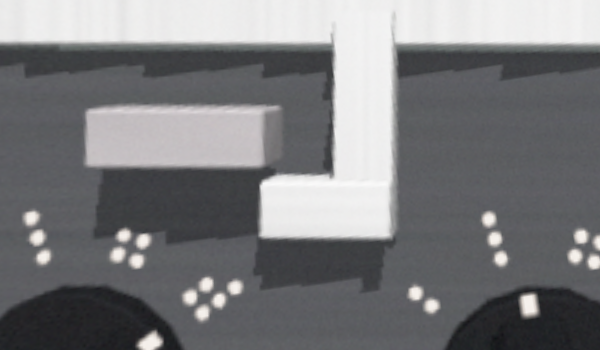

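```bash
python3 -m creep '0 0 0 0 0 -0.3 1; 0 0 0 0 0 -0.6 1; 0 0 0 0 0 -0.9 1; 0 0 0 0 0 -0.9 1; 0 0 0 0 0 -0.9 1'
python3 -c "
from h import *
look('r10')"
```

```text
clock: 10.0
eef_pos: [577.6, -123.2, 84.3]
tool_rot: [-3.141, 0.0, 0.058]
force: [-2.8, 1.7, 5.3]
width: 13.0
t 10.05 yaw 0.058 v 1.326 tau [0.47 0.71 0.22] F [-2.4  0.6  6.4] q7 -0.22
block left mm -46.8 top -45.0 score 1.0
```

```bash
python3 -m creep '0 0 0 0 0 0 1; 0 0 0 0 0 0 1; 0 0 0 0 0 0 1'
python3 -c "
from h import *
look('r11')"
```

```text
clock: 10.3
eef_pos: [577.6, -123.1, 84.3]
tool_rot: [-3.141, 0.0, 0.058]
force: [-2.9, 2.8, 4.8]
width: 13.3
t 10.35 yaw 0.058 v 1.326 tau [0.42 0.76 0.22] F [-3.2  1.1  6.2] q7 -0.22
block left mm -46.8 top -45.0 score 0.99
```

```bash
python3 -m creep '0 0 0 0 0 -0.3 1; 0 0 0 0 0 -0.6 1; 0 0 0 0 0 -0.9 1; 0 0 0 0 0 -0.9 1; 0 0 0 0 0 -0.9 1'
python3 -c "
from h import *
look('r12')"
```

```text
clock: 10.77
eef_pos: [577.7, -123.1, 84.3]
tool_rot: [-3.141, 0.0, 0.074]
force: [-2.9, 1.1, 5.9]
width: 13.5
t 10.82 yaw 0.074 v 1.31 tau [0.45 0.68 0.07] F [-4.2  1.8  5.2] q7 -0.11
block left mm -51.0 top -45.0 score 1.0
```

```bash
python3 -m creep '0 0 0 0 0 0 1; 0 0 0 0 0 0 1'
python3 -c "
from h import *
look('r13')"
```

```text
clock: 10.98
eef_pos: [577.7, -123.1, 84.3]
tool_rot: [-3.141, 0.0, 0.074]
force: [-3.6, 2.5, 5.1]
width: 13.2
t 11.03 yaw 0.074 v 1.31 tau [0.4  0.73 0.08] F [-3.8  1.7  4.9] q7 -0.11
block left mm -51.0 top -45.0 score 1.0
```

View pics/r12.png

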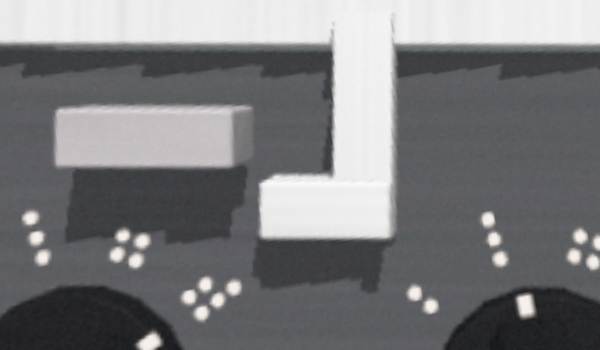

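```bash
python3 -m creep '0 0 0 0 0 -0.3 1; 0 0 0 0 0 -0.6 1; 0 0 0 0 0 -0.6 1'
python3 -c "
from h import *
look('r14')"
```

```text
clock: 11.28
eef_pos: [577.7, -123.1, 84.3]
tool_rot: [-3.141, 0.0, 0.084]
force: [-3.4, 2.7, 5.4]
width: 12.9
t 11.33 yaw 0.084 v 1.3 tau [ 0.47  0.65 -0.01] F [-3.3  1.8  5.8] q7 -0.02
block left mm -51.0 top -45.0 score 1.0
```

```bash
python3 -m creep '0 0 0 0 0 -0.3 1; 0 0 0 0 0 -0.6 1; 0 0 0 0 0 -0.9 1; 0 0 0 0 0 -0.9 1'
python3 -c "
from h import *
look('r15')"
```

```text
clock: 11.67
eef_pos: [577.7, -123.1, 84.3]
tool_rot: [-3.141, 0.0, 0.099]
force: [-3.0, 1.2, 5.2]
width: 13.1
t 11.72 yaw 0.099 v 1.285 tau [ 0.44  0.71 -0.02] F [-3.   2.7  5.6] q7 -0.0
block left mm -51.0 top -45.0 score 1.0
```

```bash
python3 -m creep '0 0 0 0 0 0 0.5; 0 0 0 0 0 0 0.5; 0 0 0 0 0 0 0.5; 0 0 -0.7 0 0 0 0.3; 0 0 -1.5 0 0 0 0.1; 0 0 -2 0 0 5 0; 0 0 -2 0 0 10 0; 0 0 -2 0 0 12.3 0; 0 0 -2 0 0 12.3 0'
python3 - <<'E'
from h import *
look('r16')
i,c=cam("wrist");b=B
im=cv2.resize(i[:,:,::-1],None,fx=1.25,fy=1.25);cv2.imwrite("pics/w6.png",im)
for n in ["wrist","scene","side"]:
    i,c=cam(n)
    im=i[:,:,::-1].copy()
    if n=="wrist":
        cv2.imwrite("pics/lidw.png",rect(i,c,111,-100,100,-90,60,4))
E
```

```text
clock: 12.47
eef_pos: [578.6, -123.8, 163.7]
tool_rot: [3.141, -0.002, -0.116]
force: [-0.4, 0.7, -0.5]
width: 85.3
t 12.52 yaw -0.114 v 1.498 tau [ 0.01 -0.01  0.02] F [ 0.2 -0.  -0.4] q7 -0.15
block left mm -51.0 top -45.0 score 0.98
```

View pics/w6.png

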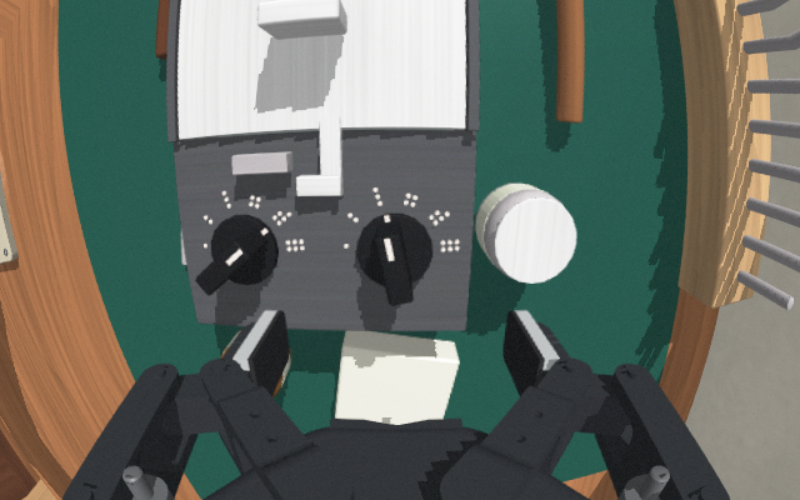

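View pics/lidw.png

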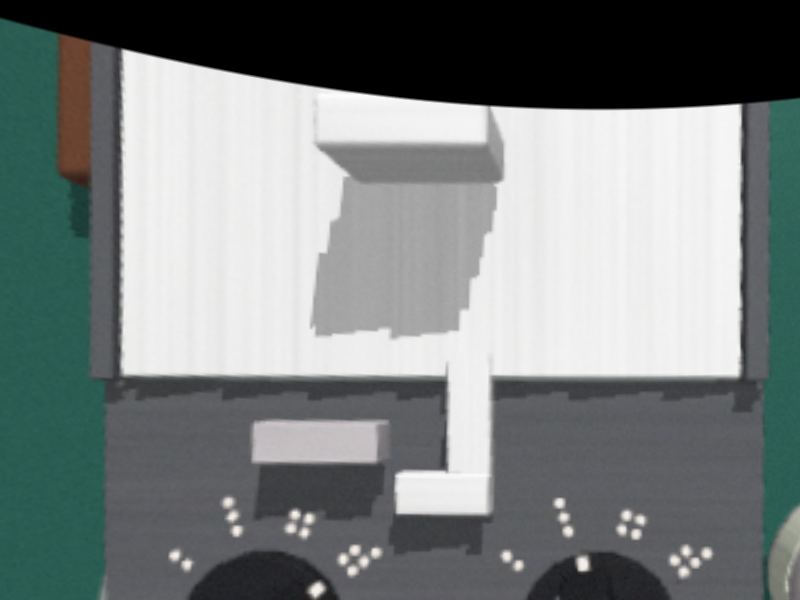

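```bash
python3 -m creep '-0.3 -0.9 0 0 0 0 0; -0.6 -1.8 0 0 0 0 0; -0.9 -2.7 0 0 0 0 0; -1.23 -3.52 0 0 0 0 0; -1.23 -3.52 0.2 0 0 0 0; -1.23 -3.52 0.8 0 0 0 0; -1.23 -3.52 0.8 0 0 0 0'
python3 - <<'E'
from h import *
i,c=cam("wrist");cv2.imwrite("pics/w7.png",i[:,:,::-1])
E
```

```text
clock: 13.3
eef_pos: [543.0, 22.6, 128.0]
tool_rot: [3.141, 0.006, -0.113]
force: [-0.9, -0.6, 0.4]
width: 85.5
```

View pics/w7.png

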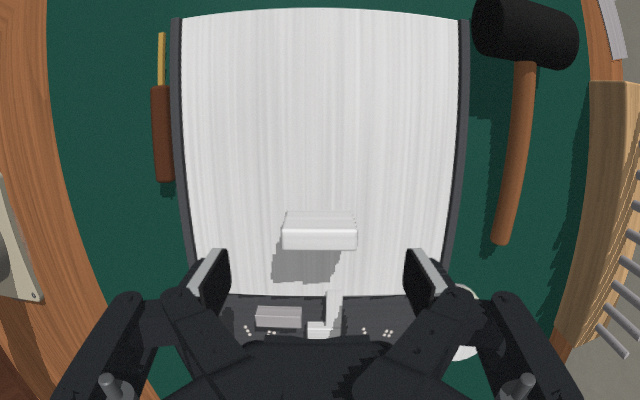

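```bash
python3 - <<'E'
from h import *
i,c=cam("wrist")
r=rect(i,c,111,-60,60,-10,80,5)
T=tool_T(ctrl.read_state());print("tool in box y",(np.array([[np.cos(B[2]),np.sin(B[2])],[-np.sin(B[2]),np.cos(B[2])]])@(T[:2,3]-B[:2])).round(1))
cv2.imwrite("pics/lid2.png",r)
E
```

```text
tool in box y [ 0.3 30.3]
```

View pics/lid2.png

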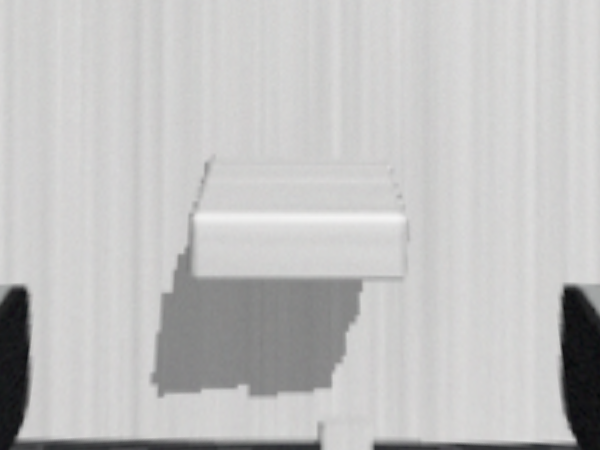

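```bash
python3 -m creep '0 0 0.5 0 0 0 0; 0 0 1 0 0 0 0; 0 0 1.1 0 0 0 0; 0 0 1.1 0 0 0 0; 0 0 1.1 0 0 0 1; 0 0 1.1 0 0 0 1; 0 0 1.1 0 0 0 1; 0 0 1.1 0 0 0 1; 0 0 1.1 0 0 0 1'
python3 - <<'E'
from h import *
i,c=cam("wrist");cv2.imwrite("pics/w8.png",i[:,:,::-1])
E
```

```text
clock: 14.15
eef_pos: [544.2, 22.1, 88.2]
tool_rot: [-3.141, 0.002, -0.115]
force: [-3.7, 0.2, 8.2]
width: 42.8
```

View pics/w8.png

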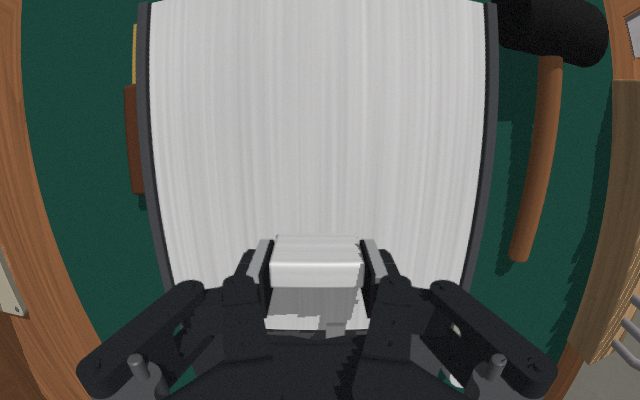

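```bash
python3 -m creep '0 -0.04 0 0 0 0 1; 0 -0.08 0 0 0 0 1; 0 -0.12 0 0 0 0 1; 0 -0.16 0 0 0 0 1; 0 -0.2 0 0 0 0 1'
python3 - <<'E'
from h import *
print(ctrl.read_state()["force"].round(1))
i,c=cam("scene");cv2.imwrite("pics/s9.png",cv2.resize(i[135:285,220:440,::-1],None,fx=3.6,fy=3.6))
E
```

```text
clock: 14.62
eef_pos: [545.0, 29.2, 88.2]
tool_rot: [3.141, 0.002, -0.116]
force: [-3.3, -1.4, 9.1]
width: 42.7
[-3.3 -1.4  9.1]
```

View pics/s9.png

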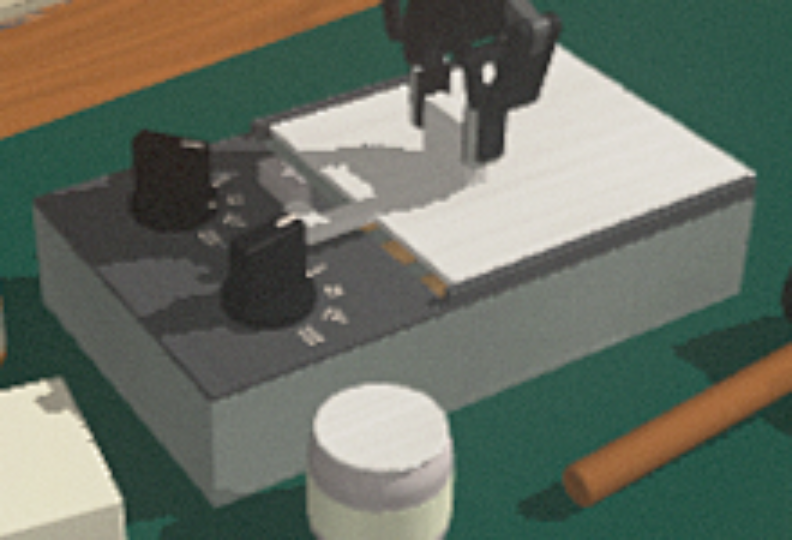

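```bash
python3 -m creep '0 -0.2 0 0 0 0 1; 0 -0.5 0 0 0 0 1; 0 -0.8 0 0 0 0 1; 0 -1.1 0 0 0 0 1; 0 -1.4 0 0 0 0 1; 0 -1.7 0 0 0 0 1; 0 -2 0 0 0 0 1; 0 -2.3 0 0 0 0 1; 0 -2.5 0 0 0 0 1; 0 -2.6 0 0 0 0 1'
python3 -m creep '0 -0.05 0 0 0 0 1; 0 -0.1 0 0 0 0 1; 0 -0.15 0 0 0 0 1; 0 -0.19 0 0 0 0 1; 0 -0.22 0 0 0 0 1; 0 -0.22 0 0 0 0 1'
```

```text
clock: 15.5
eef_pos: [557.3, 134.3, 88.2]
tool_rot: [-3.141, 0.001, -0.114]
force: [-3.9, -0.8, 8.9]
width: 42.9
clock: 16.0
eef_pos: [558.1, 141.2, 88.1]
tool_rot: [3.141, 0.002, -0.115]
force: [-3.8, -1.5, 7.8]
width: 43.2
```

```bash
python3 -m creep '0 -0.015 0 0 0 0 1; 0 -0.03 0 0 0 0 1; 0 -0.03 0 0 0 0 1'
python3 -m creep '0 -0.015 0 0 0 0 1; 0 -0.03 0 0 0 0 1; 0 -0.03 0 0 0 0 1'
```

```text
clock: 16.25
eef_pos: [558.2, 141.2, 88.2]
tool_rot: [3.139, 0.002, -0.116]
force: [-4.1, -4.6, 8.2]
width: 42.9
clock: 16.5
eef_pos: [558.2, 141.2, 88.2]
tool_rot: [3.138, 0.002, -0.116]
force: [-4.8, -6.2, 8.8]
width: 42.4
```

Stop reached (force rising, no further motion). Release and lift clear.

```bash
python3 -m creep '0 0 0 0 0 0 0; 0 0 0 0 0 0 0; 0 0 0 0 0 0 0; 0 0 0 0 0 0 0; 0 0 -0.7 0 0 0 0; 0 0 -1.5 0 0 0 0; 0 0 -2.3 0 0 0 0; 0 0 -3 0 0 0 0; 0 0 -3 0 0 0 0'
python3 - <<'E'
from h import *
for n in ["wrist","scene"]:
    i,c=cam(n);cv2.imwrite(f"pics/f_{n}.png",i[:,:,::-1])
    if n=="wrist": cv2.imwrite("pics/f_r.png",rect(i,c,84,-100,100,-175,0,4))
i,c=cam("scene")
im=cv2.resize(i[135:285,220:440,::-1],None,fx=3.6,fy=3.6);cv2.imwrite("pics/f_sz.png",im)
E
```

```text
clock: 17.25
eef_pos: [563.3, 145.4, 212.7]
tool_rot: [-3.137, -0.01, -0.115]
force: [1.1, 0.2, -0.2]
width: 85.2
```

View pics/f_wrist.png

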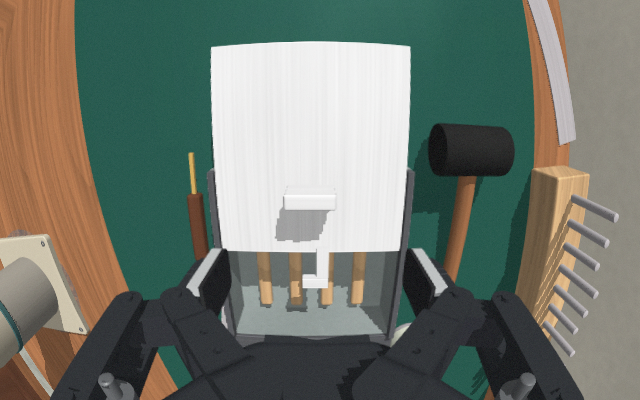

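View pics/f_sz.png

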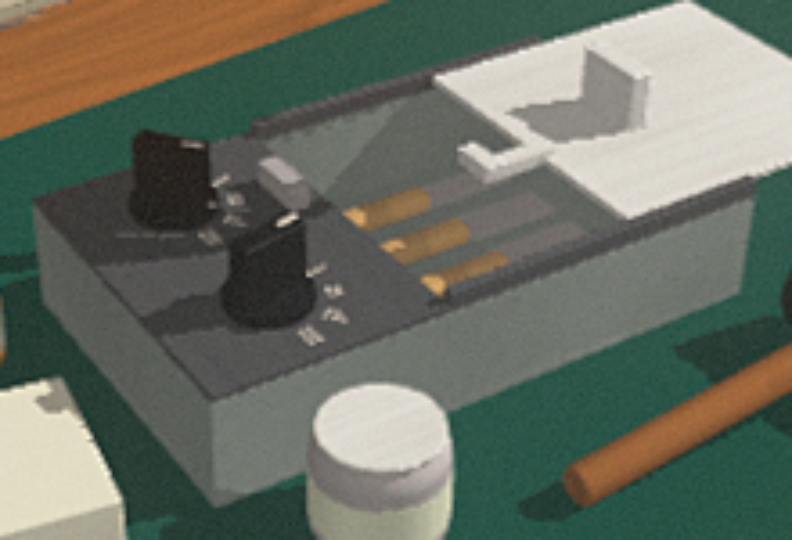

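View pics/f_scene.png

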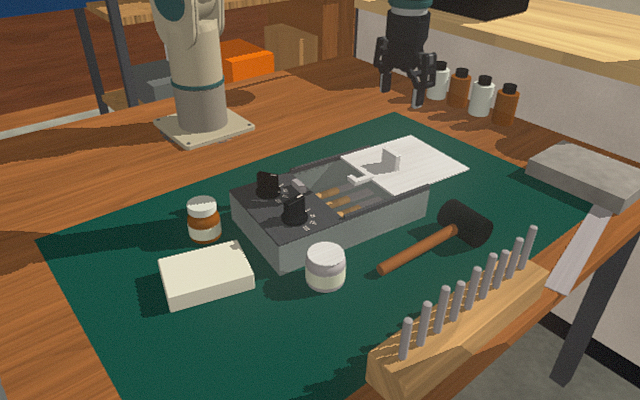

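```bash
python3 -m creep '0 0 0 0 0 0 0; 0 0 0 0 0 0 0; 0 0 0 0 0 0 0'
python3 - <<'E'
from h import *
i,c=cam("wrist");r=rect(i,c,111,-60,60,110,190,5);cv2.imwrite("pics/f_lid.png",r)
E
```

```text
clock: 17.65
eef_pos: [558.8, 144.2, 205.7]
tool_rot: [3.141, 0.002, -0.115]
force: [0.2, 0.5, -0.2]
width: 85.2
```

View pics/f_lid.png

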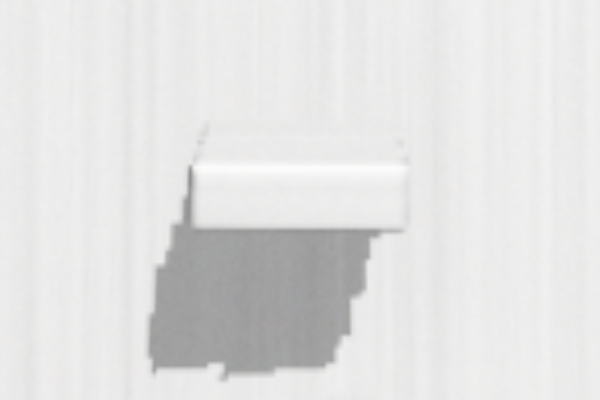

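```bash
python3 -c "
from cell import ctrl
print(ctrl.finish_job())"
```

```text
the job is handed in; nothing more can be done
None
```

The box is unlocked and the lid is slid fully open; I handed the job in at about 17.7 s of the 61 s.

- **Near dial:** I turned it from about 1.31 to about 2.40 rad. The pictures show it pointing at 5.
- **Far dial:** I eased it down in steps of 3° or less, watching the latch block and the torque. The latch began to move at about 1.39 rad and was fully back by about 1.31. I then eased the dial a little further to 1.285 with almost no torque on it, and let go. It did not need turning back and forth, because the latch sprang on the first slow pass.
- **Lid:** It slid with only a few newtons of force, and I nudged it the last millimetre until the force rose to about 6 N at the stop. Arm travel was 119.9 mm; the final picture gave 119.6 mm of the 120 mm.

**Checks that disagreed:** the pictures gave about 9 mm of latch travel, not the nominal 10. It had stopped moving, though, and the lid ran free past it. The three cameras' estimates of the box position differed by several millimetres; I used the wrist camera's, which matched the marks on the dials.

In the last scene picture the mallet, jar, tin and cutting block look undisturbed. The groover also looked undisturbed in the last wrist picture. I did not check the punch at the end. At hand-in the gripper was open and clear of everything.

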